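Pack the drink bottles into the divided crate

ROBOT

A 6-joint arm with a two-finger parallel gripper is mounted at the origin on the work surface. World frame = base frame: x ahead of the robot, y to its left, z up, the work surface at z = 0. Lengths are in mm, angles in rad, forces in N, time in s.
With the tool pointing down it reaches from about 300 to 775 mm from the base axis. Payload 14.6 kg.
Tool frame: the origin (TCP) lies midway between the tips of the shut fingers; the grasp point (between the pads) lies 19 mm behind it; x points along the fingers, y is the direction in which the jaws open and shut, and the axes are right-handed (so a half turn about x gives the same grasp; the last joint's range is limited). The gripper opens to 94 mm and grips with 3 to 60 N. Pads are 16 mm wide; open, the fingers measure 119 mm over their backs; the gripper's body (75 mm by 177 mm) begins 78 mm behind the grasp point.
Start: joints at [-1.272, 0.3, 1.521, -0, 1.321, -0.067], TCP at [196.726, -513.603, 205.446] pointing down, gripper open.
Joint ranges: [-3.03, 3.03], [-0.79, 2.21], [0.23, 2.52], [-1.04, 4.18], [0, 3.07], [-2.55, 2.55]. Speed limits (rad/s): [2.22, 2.22, 2.57, 3.14, 3.14, 3.14].

INTERFACE

Orientations are given as [roll, pitch, yaw] about the fixed x, y, z axes, in that order (R = Rz(yaw) Ry(pitch) Rx(roll)).
In Python, from cell import * gives the robot as it stands.
- The arm moves only by the tool servo_tool, never from a script. Its arguments are lists of equal length, an entry for each row: "dp": the shift along the world's x, y, z in mm, a list of three; "angular": the turn, a rotation vector about the world's x, y, z in degrees, a list of three; "jaw": the gripper's target within -1 to 1 (shut at 1, half-way at 0, fully open at -1). In form: {"dp": [[dx, dy, dz], ...], "angular": [[ax, ay, az], ...], "jaw": [jaw, ...]}. A call has 1 to 10 rows; each row shifts and turns the commanded pose from where the row before left it; what a row does not reach is not made up. A row lasts 1/8 s, in which the tool goes at most 62.5 mm and 10.7 degrees, less where a joint would pass 70% of its speed; a pose out of reach is approached as far as the arm can. A call is refused whole if a number of a shift passes 62.5 or a number of a turn 10.7, either way. A call with a gripper value outside its range is refused whole. The fingers move at their own pace and stop on an object; "newtons" is the grip in N (left out, the last holds). Time passes only in rows, so rows that do not move let the fingers close. It gives the time, the measured TCP pose, the force and the opening at its end, in the units of the state.
- read_state(): the state, without advancing time (a new reading comes with each control period).
- camera(name): name is "side" or "top" or "wrist"; returns a dict with "frame" (400x640x3 uint8, red, green, blue), "K" (3x3 intrinsics, pixels), "extrinsics" (4x4, takes a point from camera to world coordinates); the wrist camera has in their place "T_tool_cam" (4x4, takes a point from camera to tool coordinates, whose origin is the TCP and whose axes are the tool frame's). Camera axes: x right, y up, looking along -z (the intrinsics and any distortion apply to the point x, -y, -z); pixel columns grow to the right and rows downward; lengths in mm; the calibration is good to about 2 mm. A picture is of the moment at which its call begins: read the wrist's pose just before it. There is no depth.
- sign_off(): hands the job in, once; it reports no verdict.
The state is a dict: "clock": time; "joints": joint angles; "qd": joint speeds; "effort": joint torques, N m; "eef_pos": TCP position; "eef_rot": TCP orientation; "wrist_force": force on the tool from outside, world axes, zero at the start; "moment": the same for the moment, N m; "finger_gap": finger opening in mm.
Only numpy, scipy, OpenCV 4.12 (cv2) and the standard library are available. Lean on these libraries where they do the work, as an engineer would, in place of code of your own. Each camera call takes 0.05 s, during which the arm holds its last target. There are 200 camera calls.

TASK

Pack all three aluminium drink bottles, the two leaning in the rack and the one on the bench, into free cells of the divided crate, one to a cell, each standing upright on the cell's floor. Lower them in rather than letting them drop, and leave everything else where it is.

Things in the scene. Friction and masses are not known exactly. Their poses are not given: they have to be found in the camera images.
- bottle_a: Aluminium drink bottle, one of three alike, about 0.18 kg, 190 mm tall. Body 60 mm across up to 128 mm, then a shoulder to a 32 mm neck; black screw cap, a cylinder 38 mm across from 152 to 190 mm (bevelled above 187). Foot edge rounded by 4 mm. Origin: centre of its underside; z along its axis towards the cap. Starts in the rack.
- bottle_b: Drink bottle exactly like bottle_a; it also starts in the rack.
- bottle_c: Drink bottle exactly like bottle_a; it starts standing on the bench.
- crate: Wooden crate, does not move; 162 mm (its x) by 240 mm (its y), 110 mm high, 2 x 3 square cells 72 mm wide; walls, dividers (as high as the walls) and floor 6 mm thick. Origin: centre of its underside. Cell centres at x = -39, +39 mm, y = -78, 0, +78 mm in its frame; cell floors 6 mm above the origin. Two cells are taken (chalk_tin, shaker), four are free.
- chalk_tin: Steel tin with a lid, 65 mm across, 121 mm high, standing in a cell of the crate. Origin: centre of its underside. Stays there.
- shaker: Grey shaker cup with black lid, 66 mm across, 142 mm high, standing in a cell of the crate. Origin: centre of its underside. Stays there.
- cork0: Thin flat cork disc, 62 mm across, on the floor of one free cell; origin at the centre of that cell's floor.
- cork1: Cork disc like cork0, in another free cell.
- cork2: Cork disc like cork0, in another free cell.
- cork3: Cork disc like cork0, in the fourth free cell.
- rack: Steel-rod bottle rack, does not move; 150 mm (x) by 246 mm (y), rods up to 125 mm high. Origin on the bench under the bottles' caps. Three places 80 mm apart along y (two bottles, one roller), undersides centred at x = 75, z = 36 mm, leaning 30 degrees from vertical, tops towards the rack's -x. Bodies rest on two rods and a ledge with a low lip; caps stand free; a bottle lifts out straight up.
- roller: Black grooved foam roller, 60 mm across, 145 mm long, without a neck or cap, leaning in one place of the rack. Origin: centre of its lower end; z along its axis upwards. Stays there.
- dumbbell: Grey vinyl hex dumbbell, 196 mm long (along its y), 76 mm high, lying to one side of the bench. Origin: under its centre, on the bench. Stays there.
- pushup_handle: Aluminium push-up handle with a dark foam grip, 124 mm (x) by 182 mm (y), 125 mm high, to one side of the bench. Origin: under its centre, on the bench. Stays there.
- collar_1: Yellow spring collar lying flat: a coil 66 mm across and 25 mm high with two arms, 118 mm long in all along its x. Origin: on the bench under the middle of that length (the coil's centre is 26 mm to -x). Stays there.
- collar_2: Spring collar like collar_1. Stays there.
- exerciser: Orange silicone finger exerciser lying flat: a ring 72 mm across with five finger loops on its +x side, 98 mm long in all along x, 12 mm high. Origin: under the middle of that length. Stays there.
There are look-alikes about, which are no part of the job. What is shaped like the bottle_c but green is not meant.

How it is judged (in metres and radians):
At the end, for the whole second after the job is handed in: All three bottles stand at rest in cells of the crate, one to a cell: inside the crate's walls, underside within 6 mm of the cell floor's height, axis within 0.1 rad of vertical, released. (A cell has room for one bottle only.) (x of bottle_a in the frame of crate between -0.05 and 0.05 m and y of bottle_a in the frame of crate between -0.09 and 0.09 m and z of bottle_a in the frame of crate between 0 and 0.012 m and angle between each of bottle_a, bottle_b, bottle_c's own z axis and vertical below 0.1 rad and linear speed of each of bottle_a, bottle_b, bottle_c below 0.02 m/s and x of bottle_b in the frame of crate between -0.05 and 0.05 m and y of bottle_b in the frame of crate between -0.09 and 0.09 m and z of bottle_b in the frame of crate between 0 and 0.012 m and x of bottle_c in the frame of crate between -0.05 and 0.05 m and y of bottle_c in the frame of crate between -0.09 and 0.09 m and z of bottle_c in the frame of crate between 0 and 0.012 m); the robot touches nothing.
It fails at once if a bottle is dropped into the crate: it moves faster than 0.6 m/s (a free fall of some 18 mm) with its underside below the crate's rim ((x of bottle_a in the frame of crate between -0.05 and 0.05 m and y of bottle_a in the frame of crate between -0.09 and 0.09 m and z of bottle_a in the frame of crate below 0.1 m and linear speed of bottle_a above 0.6 m/s) or (x of bottle_b in the frame of crate between -0.05 and 0.05 m and y of bottle_b in the frame of crate between -0.09 and 0.09 m and z of bottle_b in the frame of crate below 0.1 m and linear speed of bottle_b above 0.6 m/s) or (x of bottle_c in the frame of crate between -0.05 and 0.05 m and y of bottle_c in the frame of crate between -0.09 and 0.09 m and z of bottle_c in the frame of crate below 0.1 m and linear speed of bottle_c above 0.6 m/s)).
It fails at once if another thing is shifted more than 30 mm from where it was (distance of any of chalk_tin, shaker, roller, dumbbell, pushup_handle, collar_1, collar_2, exerciser from where it was at the start of the episode above 0.03 m).
It also fails if it takes over 69 s, if anything falls off the work surface, if the arm or the gripper's body presses on something with over 40 N, if the wrist force passes 120 N, or if a joint passes its speed limit or range.

## Working session

There is one attempt and no reset: what is moved stays moved. The work goes in short steps, Python scripts to look and compute and a tool call to move; the robot and the scene stay as the last step left them, time stands still between calls to the robot, and variables do not carry over. Pictures are saved under pics/ and viewed, about 8 in all and at most 12, crops included, and the job is handed in when it is done.

Besides the shell and the picture viewer there is one more tool, called after ">>>" as name(argument=value, ...) on one line, values as JSON. servo_tool: Moves the arm, as the interface text tells. Its arguments: {"type":"object","properties":{"dp":{"type":"array"},"angular":{"type":"array"},"jaw":{"type":"array"},"newtons":{"type":"number"}},"required":["dp","angular","jaw"]}

```bash
mkdir -p pics
cat > h.py <<'E'
from cell import *
import numpy as np, cv2
def ray(c,u,v):
    K=np.array(c["K"]);E=np.array(c["extrinsics"])
    d=np.linalg.inv(K)@[u,v,1]; d=E[:3,:3]@[d[0],-d[1],-d[2]]
    return E[:3,3],d
def onz(c,u,v,z):
    o,d=ray(c,u,v); return o+d*(z-o[2])/d[2]
def proj(c,p):
    E=np.linalg.inv(np.array(c["extrinsics"])); q=E[:3,:3]@p+E[:3,3]
    k=np.array(c["K"])@[q[0],-q[1],-q[2]]; return k[:2]/k[2]
def tri(c1,p1,c2,p2):
    o1,d1=ray(c1,*p1);o2,d2=ray(c2,*p2)
    s=np.linalg.lstsq(np.c_[d1,-d2],o2-o1,rcond=None)[0]
    a=o1+s[0]*d1;b=o2+s[1]*d2
    return (a+b)/2,np.linalg.norm(a-b)
E
python3 - <<'E'
from h import *
import pickle
d={n:camera(n) for n in("top","side")}
pickle.dump(d,open("c0.pkl","wb"))
for n,c in d.items():
    print(n,c.keys(),np.array(c["K"]).round(1).tolist(),np.array(c["extrinsics"]).round(3).tolist(),c.get("dist"))
    cv2.imwrite(f"pics/{n}0.png",cv2.cvtColor(c["frame"],cv2.COLOR_RGB2BGR))
print(read_state())
E
```

```text
top dict_keys(['frame', 'K', 'extrinsics']) [[514.9, 0.0, 315.2], [0.0, 514.9, 195.4], [0.0, 0.0, 1.0]] [[0.012, 0.991, -0.136, 413.961], [-1.0, 0.014, 0.011, 11.73], [0.013, 0.135, 0.991, 1648.636], [0.0, 0.0, 0.0, 1.0]] None
side dict_keys(['frame', 'K', 'extrinsics']) [[491.6, 0.0, 315.3], [0.0, 491.6, 210.7], [0.0, 0.0, 1.0]] [[-0.975, 0.129, -0.183, 367.676], [-0.224, -0.56, 0.798, 1107.999], [0.001, 0.818, 0.575, 845.487], [0.0, 0.0, 0.0, 1.0]] None
{'clock': 0.1, 'joints': array([-1.27159353e+00,  3.00394554e-01,  1.52151854e+00, -1.24562556e-05,
        1.32069363e+00, -6.66392926e-02]), 'qd': array([-0.00113968, -0.00108149, -0.00246382,  0.00036746, -0.00145641,
        0.0001862 ]), 'effort': array([ 1.28543197e-04, -5.32647979e+01, -3.53281689e+01,  7.08647934e-02,
        2.35029700e-02, -7.48771549e-05]), 'eef_pos': array([ 196.65954104, -513.38829375,  204.95477052]), 'eef_rot': array([-1.62553807,  1.56978218,  1.88189977]), 'wrist_force': array([ 0.39417572, -0.99578606, -0.9532406 ]), 'moment': array([ 0.05745036, -0.02656045,  0.02670167]), 'finger_gap': 93.9229501680194}
```

View pics/top0.png

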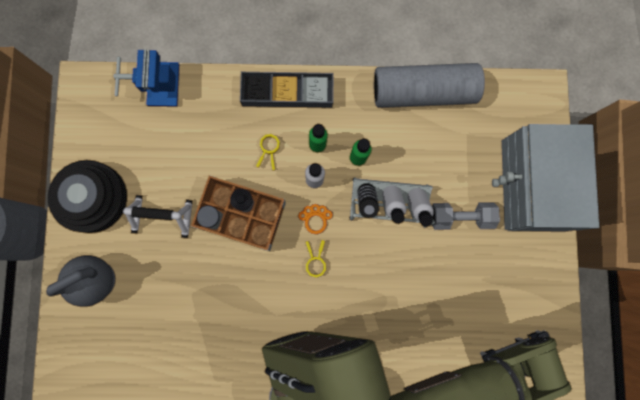

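View pics/side0.png

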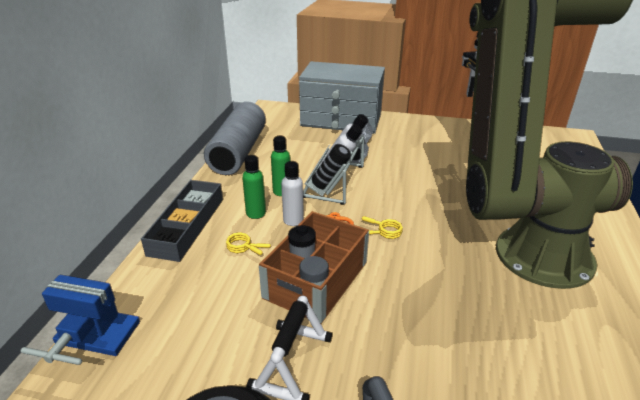

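Run:
```python
from h import *
import pickle
d=pickle.load(open("c0.pkl","rb"))
t=cv2.cvtColor(d["top"]["frame"],cv2.COLOR_RGB2BGR)[120:260,185:445]
s=cv2.cvtColor(d["side"]["frame"],cv2.COLOR_RGB2BGR)[105:320,220:390]
cv2.imwrite("pics/topz.png",cv2.resize(t,None,fx=3,fy=3,interpolation=cv2.INTER_CUBIC))
cv2.imwrite("pics/sidez.png",cv2.resize(s,None,fx=2.75,fy=2.75,interpolation=cv2.INTER_CUBIC))
```

```text
(no output)
```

View pics/topz.png

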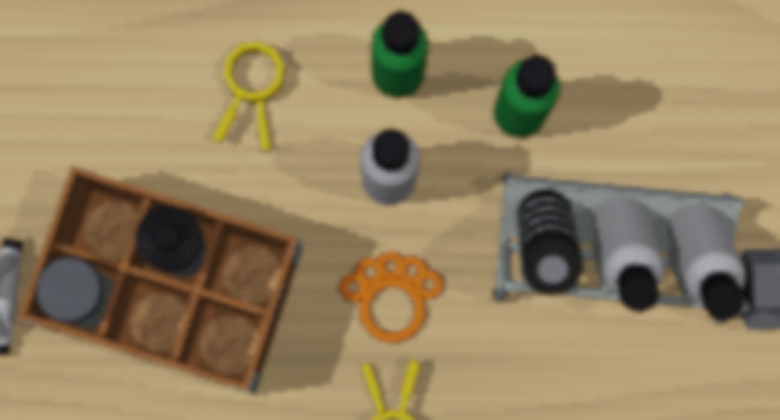

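View pics/sidez.png

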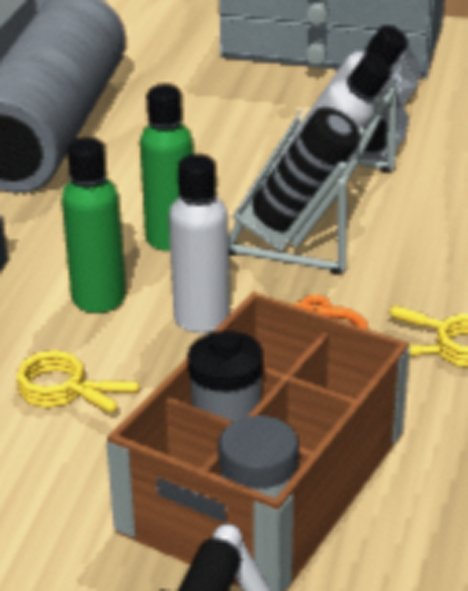

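Run:
```python
from h import *
import pickle
d=pickle.load(open("c0.pkl","rb"))
def blobs(n,x0,y0,x1,y1,th=60,amin=15):
    f=d[n]["frame"]; m=(f.max(2)<th).astype(np.uint8); w=np.zeros_like(m); w[y0:y1,x0:x1]=m[y0:y1,x0:x1]
    k,l,s,c=cv2.connectedComponentsWithStats(w)
    for i in range(1,k):
        if s[i,4]>=amin: print(n,s[i].tolist(),c[i].round(2))
    return
blobs("top",300,155,335,195); blobs("top",385,205,445,228)
blobs("side",282,155,305,185); blobs("side",340,110,375,150)
T=d["top"]
pc=lambda a:((a[0]+.5)/3-.5+185,(a[1]+.5)/3-.5+120)
cs=[pc(a) for a in[(73,170),(299,240),(252,388),(22,318)]]
g=cv2.cvtColor(T["frame"],cv2.COLOR_RGB2GRAY)
P=np.array([onz(T,*c,110)[:2] for c in cs]);print(P.round(1),np.linalg.norm(P-np.roll(P,-1,0),axis=1).round(1),P.mean(0).round(1))
# crate rim by mask: brown
hsv=cv2.cvtColor(T["frame"],cv2.COLOR_RGB2HSV)
for q in [(73,170),(299,240),(150,195),(115,220),(120,100),(340,240)]:
    u,v=pc(q);print(q,T["frame"][round(v),round(u)],hsv[round(v),round(u)])
W=camera("wrist");print(np.array(W["K"]).round(1).tolist(),np.array(W["T_tool_cam"]).round(3).tolist())
```

```text
top [310, 164, 11, 13, 120] [314.96 169.78]
top [419, 205, 17, 22, 217] [427.34 217.38]
top [391, 209, 14, 14, 149] [397.32 215.34]
side [285, 161, 13, 18, 207] [291.07 169.76]
side [347, 114, 21, 28, 309] [356.97 127.21]
[[678.2 316.2]
 [610.2  87.1]
 [461.8 130.6]
 [528.2 360.8]] [238.9 154.6 239.5 156.4] [569.6 223.7]
(73, 170) [146 108  73] [ 14 128 146]
(299, 240) [106  90  73] [ 15  79 106]
(150, 195) [121  80  47] [ 13 156 121]
(115, 220) [123  91  61] [ 15 129 123]
(120, 100) [187 165 123] [ 20  87 187]
(340, 240) [133 114  82] [ 19  98 133]
[[300.3, 0.0, 319.4], [0.0, 300.3, 199.9], [0.0, 0.0, 1.0]] [[0.001, 0.237, -0.971, -179.918], [1.0, 0.0, 0.001, 0.348], [0.0, -0.971, -0.237, -68.697], [0.0, 0.0, 0.0, 1.0]]
```

Run:
```python
from h import *
import pickle
from scipy.spatial.transform import Rotation as R
d=pickle.load(open("c0.pkl","rb"));T=d["top"];S=d["side"]
print("c",tri(T,(315,169.8),S,(291.1,169.8)),onz(T,315,169.8,171))
b=onz(T,397.3,215.3,184);print("rack near",b, proj(S,b))
print("rack far",onz(T,425,218,184))
pc=lambda a:((a[0]+.5)/3-.5+185,(a[1]+.5)/3-.5+120)
for q in[(508,178),(740,200)]: print("ledge",[onz(T,*pc(q),z)[:2].round(1) for z in(10,36)])
s=read_state();print(R.from_euler('xyz',s['eef_rot']).as_matrix().round(3))
```

```text
c (array([690.73683013,  -3.64648261, 169.4876579 ]), np.float64(1.9908127397544784)) [691.45069978  -3.46250276 171.        ]
rack near [ 560.11790186 -240.49942573  184.        ] [352.7673162  131.94880454]
rack far [ 553.42409013 -319.87331833  184.        ]
ledge [array([ 693.3, -131.4]), array([ 688.9, -129.2])]
ledge [array([ 672.9, -381.5]), array([ 668.8, -375.3])]
[[-0.     0.358 -0.934]
 [ 0.001 -0.934 -0.358]
 [-1.    -0.001 -0.   ]]
```

>>> servo_tool(dp=[[20, 20, 40], [36, 40, 30], [36, 40, 30], [40, 44, 20], [40, 44, 20], [40, 44, 20], [40, 44, 20], [42, 44, 10], [42, 44, 5], [42, 46, 0]], angular=[[0, 0, -2.6], [0, 0, -2.6], [0, 0, -2.6], [0, 0, -2.6], [0, 0, -2.6], [0, 0, -2.6], [0, 0, -2.6], [0, 0, -2.5], [0, 0, -2.5], [0, 0, -2.5]], jaw=[-1, -1, -1, -1, -1, -1, -1, -1, -1, -1], newtons=40)

```text
clock: 1.4
eef_pos: [575.3, -102.6, 400.4]
eef_rot: [2.856, 1.57, -0.37]
wrist_force: [-0.6, -1.1, 1.3]
finger_gap: 93.9
```

>>> servo_tool(dp=[[20, 40, 0], [0, 10, 0], [0, 0, 0]], angular=[[0, 0, 0], [0, 0, 0], [0, 0, 0]], jaw=[-1, -1, -1])

```text
clock: 1.78
eef_pos: [593.8, -54.3, 400.1]
eef_rot: [0.65, 1.571, -2.574]
wrist_force: [-0.3, 0.2, 0.3]
finger_gap: 94.1
```

```bash
cat >> h.py <<'E'
from scipy.spatial.transform import Rotation as R
def wcam():
    s=read_state(); c=camera("wrist"); M=np.eye(4)
    M[:3,:3]=R.from_euler('xyz',s['eef_rot']).as_matrix(); M[:3,3]=s['eef_pos']
    return dict(frame=c["frame"],K=c["K"],extrinsics=M@np.array(c["T_tool_cam"])),s
E
python3 - <<'E'
from h import *
import pickle
W,s=wcam();pickle.dump(W,open("w1.pkl","wb"))
print(s['clock'],s['eef_pos'].round(1),R.from_euler('xyz',s['eef_rot']).as_matrix().round(3).tolist(),s['joints'].round(2))
cv2.imwrite("pics/w1.png",cv2.cvtColor(W["frame"],cv2.COLOR_RGB2BGR))
for p in [(691,-4,171),(560,-240,184),(553,-320,184),(678,316,110),(610,87,110),(462,131,110),(528,361,110)]: print(p,proj(W,np.array(p)).round(1))
E
```

```text
1.775 [593.8 -54.3 400.1] [[-0.0, -0.082, -0.997], [-0.0, -0.997, 0.082], [-1.0, 0.0, 0.0]] [-0.15  0.36  1.   -0.    1.78  1.5 ]
(691, -4, 171) [274.9 107.6]
(560, -240, 184) [458.7 192.9]
(553, -320, 184) [518.1 193.2]
(678, 316, 110) [ 74.3 136.8]
(610, 87, 110) [229.1 168.6]
(462, 131, 110) [216.7 257.6]
(528, 361, 110) [ 72.7 231.3]
```

View pics/w1.png

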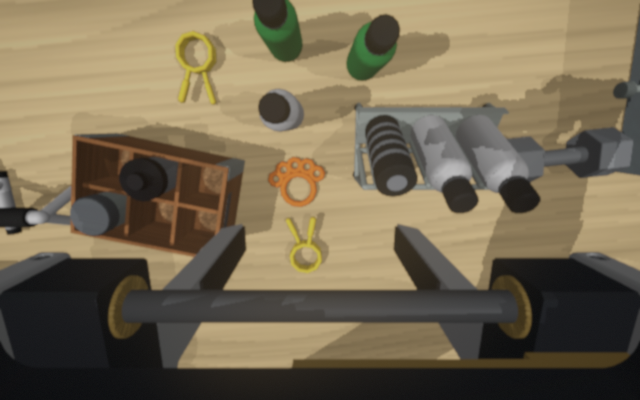

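Run:
```python
from h import *
import pickle
W=pickle.load(open("w1.pkl","rb"));f=W["frame"];T=pickle.load(open("c0.pkl","rb"))["top"]
for n,(x0,y0,x1,y1),z in [("c",(250,85,296,135),171),("near",(435,170,485,218),184),("far",(495,170,545,218),184)]:
    m=(f[y0:y1,x0:x1].max(2)<62).astype(np.uint8);k,l,s,c=cv2.connectedComponentsWithStats(m);i=1+s[1:,4].argmax()
    u=c[i]+[x0,y0];print(n,s[i].tolist(),u.round(1),onz(W,*u,z).round(1))
    if n=="c":print(tri(W,u,T,(315,169.8)))
    if n=="near":print(tri(W,u,T,(397.3,215.3)))
cv2.imwrite("pics/w1z.png",cv2.resize(cv2.cvtColor(f[120:270,60:260],cv2.COLOR_RGB2BGR),None,fx=4,fy=4,interpolation=cv2.INTER_CUBIC))
```

```text
c [22, 12, 17, 25, 117] [283.3 111.4] [685.4 -14.4 171. ]
(array([690.43196629,  -8.00957201, 154.07615811]), np.float64(12.034006361639445))
near [8, 8, 34, 34, 840] [459.5 194.7] [ 557.5 -241.2  184. ]
(array([ 559.23559477, -239.11913256,  189.53534906]), np.float64(1.058889980725934))
far [4, 7, 41, 35, 999] [519.  194.5] [ 551.2 -321.3  184. ]
```

View pics/w1z.png

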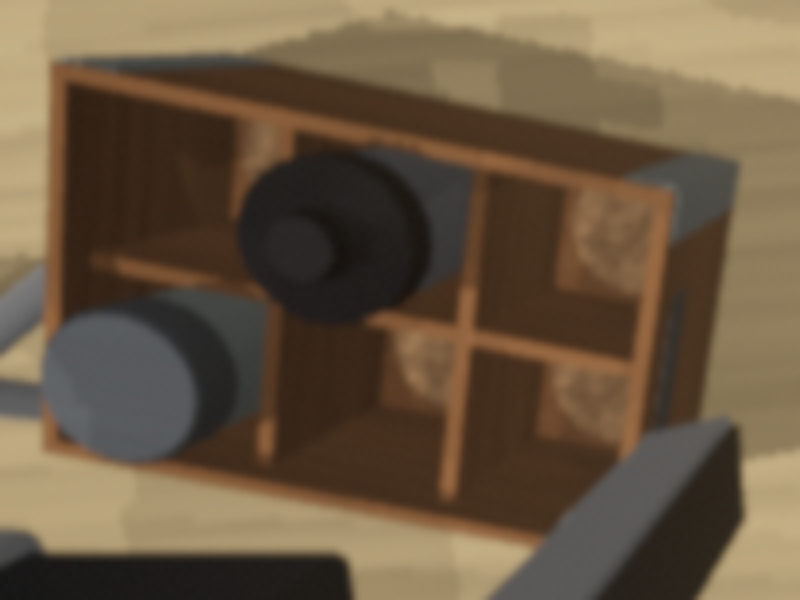

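Run:
```python
from h import *
import pickle
W=pickle.load(open("w1.pkl","rb"));f=W["frame"]
q={"(+81,+120)":(54,64),"(+81,-120)":(673,188),"(-81,+120)":(42,448),"(0,-39)":(465,335)}
A=[];B=[]
for n,(a,b) in q.items():
    p=onz(W,(a+.5)/4-.5+60,(b+.5)/4-.5+120,110);A.append(eval(n));B.append(p[:2]);print(n,p.round(1))
A+=[(81,120),(81,-120),(-81,-120),(-81,120)];B+=[(678.2,316.2),(610.2,87.1),(461.8,130.6),(528.2,360.8)]
for sl in (slice(0,4),slice(4,8),slice(0,8)):
    a=np.array(A[sl],float);b=np.array(B[sl],float);H=(a-a.mean(0)).T@(b-b.mean(0));th=np.arctan2(H[0,1]-H[1,0],H[0,0]+H[1,1])
    r=np.array([[np.cos(th),-np.sin(th)],[np.sin(th),np.cos(th)]]);t=b.mean(0)-r@a.mean(0)
    print(np.degrees(th).round(2),t.round(1),(b-a@r.T-t).round(1).tolist())
for c in[(39,-78),(-39,0),(-39,-78),(39,78)]:print(c,(r@c+t).round(1))
# c: dark cap by low threshold
m=f[85:135,250:310].max(2);print(m[5:48:3,2:56:3])
```

```text
(+81,+120) [679.9 317.3 110. ]
(+81,-120) [613.2  88.4 110. ]
(-81,+120) [527.9 365.3 110. ]
(0,-39) [561.1 181.4 110. ]
-16.37 [570.4 224.4] [[-2.0, 0.6], [-1.1, 2.0], [1.4, 3.0], [1.7, -5.6]]
-16.35 [569.6 223.7] [[-2.9, 0.2], [-3.3, 1.4], [3.7, -0.7], [2.5, -0.8]]
-16.35 [570. 224.] [[-1.6, 1.0], [-0.7, 2.3], [1.8, 3.3], [2.1, -5.2], [-3.3, -0.2], [-3.7, 1.0], [3.3, -1.1], [2.2, -1.2]]
(39, -78) [585.4 138.2]
(-39, 0) [532.6 235. ]
(-39, -78) [510.6 160.2]
(39, 78) [629.4 287.9]
[[191 190 191 191 192 187 163 146 147 145 144 152 181 192 193 193 192 192]
 [182 184 187 189 181 114  82  76  91 131 142 137 130 156 187 184 183 159]
 [179 179 178 161  82  63  63  62  62  62  80 126 132 129 136 150 151 150]
 [179 178 171  87  63  63  63  62  63  63  60  79 131 135 127 135 149 148]
 [176 176 150  63  63  63  63  62  63  63  63  58  94 135 132 114 136 148]
 [182 181 125  63  63  63  63  63  63  63  63  60  66 130 133 121 108 143]
 [179 178 121  63  63  63  63  63  63  63  63  60  58 124 133 124 100 130]
 [175 174 140  63  62  63  63  63  62  63  63  59  57 122 130 123  99 119]
 [181 182 167  69  63  63  62  63  63  63  63  57  64 126 130 119  97 114]
 [180 179 174 121  63  62  62  63  62  62  59  57  95 127 126 111  96 118]
 [173 173 173 156 114  69  62  62  62  58  59  85 123 127 123  99  95 132]
 [177 177 177 176 152 148 128  99  97 113 131 143 139 131 108  94 106 143]
 [192 188 187 183 177 156 154 154 153 150 146 140 131 109  93 108 146 156]
 [195 195 195 196 197 194 179 152 141 139 132 123 115 131 165 183 193 193]
 [189 188 188 193 192 191 190 186 180 171 175 180 184 191 191 191 190 189]]
```

>>> servo_tool(dp=[[20, 10, -35], [24, 13, -45], [24, 13, -45], [20, 10, -35], [9, 5, -10], [0, 0, 0]], angular=[[0, 0, 0], [0, 0, 0], [0, 0, 0], [0, 0, 0], [0, 0, 0], [0, 0, 0]], jaw=[-1, -1, -1, -1, -1, -1])

```text
clock: 2.58
eef_pos: [691.1, -4.1, 230.7]
eef_rot: [2.916, 1.571, -0.309]
wrist_force: [-0.1, -0.1, 0.0]
finger_gap: 94.2
```

>>> servo_tool(dp=[[0, 0, -25], [0, 0, -30], [0, 0, -15], [0, 0, -6], [0, 0, 0], [0, 0, 0], [0, 0, 0], [0, 0, 0]], angular=[[0, 0, 0], [0, 0, 0], [0, 0, 0], [0, 0, 0], [0, 0, 0], [0, 0, 0], [0, 0, 0], [0, 0, 0]], jaw=[-0.5, -0.3, -0.1, -0.1, 1, 1, 1, 1])

```text
clock: 3.58
eef_pos: [691.5, -3.4, 155.3]
eef_rot: [3.108, 1.569, -0.116]
wrist_force: [0.5, -0.4, 5.7]
finger_gap: 36.9
```

>>> servo_tool(dp=[[0, 0, 20], [0, 0, 45], [0, 0, 55], [0, 10, 40], [-10, 20, 15], [-26, 34, 0], [-30, 38, 0], [-26, 28, 0], [-14, 12, 0], [0, 0, 0]], angular=[[0, 0, 0], [0, 0, 0], [0, 0, 0], [0, 0, 0], [0, 0, 0], [0, 0, 0], [0, 0, 0], [0, 0, 0], [0, 0, 0], [0, 0, 0]], jaw=[1, 1, 1, 1, 1, 1, 1, 1, 1, 1])

```text
clock: 4.82
eef_pos: [584.5, 139.3, 328.8]
eef_rot: [0.535, 1.57, -2.688]
wrist_force: [0.1, -0.0, -2.7]
finger_gap: 36.9
```

Run:
```python
from h import *
s=read_state();print(s['eef_pos'],s['wrist_force'],s['finger_gap'],R.from_euler('xyz',s['eef_rot']).as_matrix()[:,0].round(4))
W,s=wcam();S=camera("side");T=camera("top")
a=cv2.resize(cv2.cvtColor(S["frame"][130:310,230:400],cv2.COLOR_RGB2BGR),None,fx=2.3,fy=2.3,interpolation=cv2.INTER_CUBIC)
b=cv2.resize(cv2.cvtColor(W["frame"],cv2.COLOR_RGB2BGR)[:330,130:500],(None),fx=1.0,fy=1.0)
h=max(a.shape[0],b.shape[0]);o=np.zeros((h,a.shape[1]+b.shape[1],3),np.uint8);o[:a.shape[0],:a.shape[1]]=a;o[:b.shape[0],a.shape[1]:]=b
cv2.imwrite("pics/p1.png",o)
```

```text
[584.47298109 139.34534864 328.83793645] [ 0.09297498 -0.04392377 -2.69110085] 36.89524495673674 [-4.e-04 -2.e-04 -1.e+00]
```

View pics/p1.png

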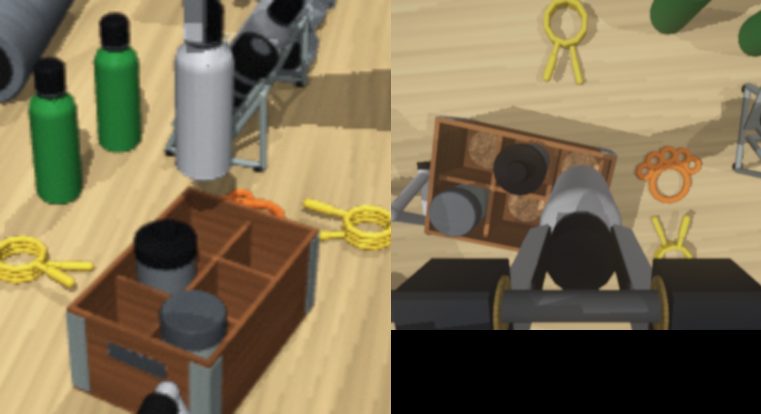

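>>> servo_tool(dp=[[1, -1, -30], [0, 0, -30], [0, 0, -20], [0, 0, -20], [0, 0, -20], [0, 0, -10], [0, 0, -10], [0, 0, 0]], angular=[[0, 0, 0], [0, 0, 0], [0, 0, 0], [0, 0, 0], [0, 0, 0], [0, 0, 0], [0, 0, 0], [0, 0, 0]], jaw=[1, 1, 1, 1, 1, 1, 1, 1])

```text
clock: 5.98
eef_pos: [586.1, 137.5, 188.7]
eef_rot: [0.274, 1.57, -2.951]
wrist_force: [-0.4, -0.1, -1.7]
finger_gap: 37.4
```

>>> servo_tool(dp=[[0, 0, -10], [0, 0, -8], [0, 0, -4], [0, 0, -2], [0, 0, -1], [0, 0, 0]], angular=[[0, 0, 0], [0, 0, 0], [0, 0, 0], [0, 0, 0], [0, 0, 0], [0, 0, 0]], jaw=[1, 1, 1, 1, 1, 1])

```text
clock: 6.72
eef_pos: [586.2, 137.7, 164.3]
eef_rot: [-2.769, 1.571, 0.289]
wrist_force: [0.4, 0.6, -2.3]
finger_gap: 37.1
```

Not yet touching (about 2–3 mm above); lower a bit more.

>>> servo_tool(dp=[[0, 0, -1.5], [0, 0, -1], [0, 0, 0]], angular=[[0, 0, 0], [0, 0, 0], [0, 0, 0]], jaw=[1, 1, 1])

```text
clock: 7.1
eef_pos: [586.1, 137.7, 161.6]
eef_rot: [0.384, 1.571, -2.841]
wrist_force: [0.4, -0.5, -2.4]
finger_gap: 37.0
```

>>> servo_tool(dp=[[0, 0, -0.7], [0, 0, 0], [0, 0, 0], [0, 0, 20], [0, 0, 40], [0, -10, 50], [-10, -30, 30], [-10, -50, 0], [-10, -55, 0], [-10, -55, 0]], angular=[[0, 0, 0], [0, 0, 0], [0, 0, 0], [0, 0, 0], [0, 0, 0], [0, 0, 0], [0, 0, 0], [-0.41, -4.98, 0], [-0.41, -4.98, 0], [-0.41, -4.98, 0]], jaw=[1, -0.28, -0.28, -0.28, -0.28, -0.28, -0.28, -0.28, -0.28, -0.28])

```text
clock: 8.35
eef_pos: [545.6, -63.8, 301.2]
eef_rot: [3.139, 1.306, -0.085]
wrist_force: [1.3, 0.2, -0.2]
finger_gap: 60.2
```

>>> servo_tool(dp=[[-7, -58, 0], [-7, -58, 0], [0, -40, 0], [0, -20, 0], [0, 0, 0], [0, 0, 0]], angular=[[-0.41, -4.98, 0], [-0.41, -4.98, 0], [-0.41, -4.98, 0], [0, 0, 0], [0, 0, 0], [0, 0, 0]], jaw=[-0.38, -0.38, -0.38, -0.38, -0.38, -0.38])

```text
clock: 9.1
eef_pos: [532.2, -237.6, 301.0]
eef_rot: [-3.141, 1.048, -0.081]
wrist_force: [0.1, 0.2, 0.7]
finger_gap: 64.7
```

Run:
```python
from h import *
W,s=wcam();S=camera("side");M=R.from_euler('xyz',s['eef_rot']).as_matrix()
print(s['clock'],s['eef_pos'].round(1),M.round(3).tolist(),s['finger_gap'],s['joints'].round(2))
print(proj(W,np.array([559,-240.5,184])),proj(W,np.array([552.3,-320.6,184])))
a=cv2.resize(cv2.cvtColor(S["frame"][100:310,230:400],cv2.COLOR_RGB2BGR),None,fx=1.9,fy=1.9)
b=cv2.cvtColor(W["frame"],cv2.COLOR_RGB2BGR)[:,170:600]
o=np.zeros((400,a.shape[1]+b.shape[1],3),np.uint8);o[:a.shape[0],:a.shape[1]]=a;o[:,a.shape[1]:]=b
cv2.imwrite("pics/p2.png",o);cv2.imwrite("w2.png",W["frame"]);print(a.shape)
```

```text
9.1 [ 532.2 -237.6  301. ] [[0.498, -0.082, -0.863], [-0.041, -0.997, 0.071], [-0.866, -0.0, -0.5]] 64.65216030091044 [-0.6   0.05  1.68  0.3   0.97  0.94]
[320.09788606 230.14311079] [397.77908527 230.18746066]
(399, 323, 3)
```

View pics/p2.png

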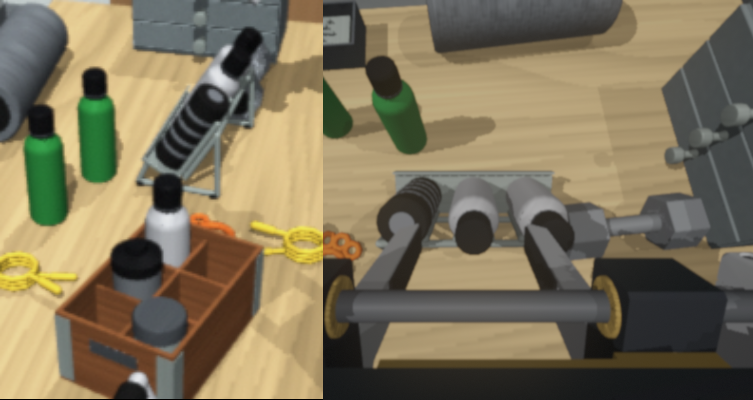

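>>> servo_tool(dp=[[0, 0, -25], [0, -0.7, -30], [3, 0, -20], [10, -1, -17], [10, -1, -17], [8, -1, -14], [4, 0, -7], [0, 0, 0]], angular=[[0, 0, 0], [0, 0, 0], [0, 0, 0], [0, 0, 0], [0, 0, 0], [0, 0, 0], [0, 0, 0], [0, 0, 0]], jaw=[-0.38, -0.38, -0.38, -0.38, -0.38, -0.38, -0.38, -0.38])

```text
clock: 10.2
eef_pos: [567.2, -241.7, 170.6]
eef_rot: [-3.14, 1.048, -0.081]
wrist_force: [-0.1, -0.6, -0.3]
finger_gap: 65.1
```

>>> servo_tool(dp=[[0, 0, 0], [0, 0, 0], [0, 0, 0], [0, 0, 0]], angular=[[0, 0, 0], [0, 0, 0], [0, 0, 0], [0, 0, 0]], jaw=[1, 1, 1, 1])

```text
clock: 10.7
eef_pos: [567.2, -241.9, 171.3]
eef_rot: [-3.141, 1.047, -0.082]
wrist_force: [-0.3, 1.8, 4.3]
finger_gap: 37.5
```

Run:
```python
from h import *
W,s=wcam();print(s['clock'],s['eef_pos'].round(1),s['wrist_force'].round(1),s['moment'].round(2),s['finger_gap'])
cv2.imwrite("pics/p3.png",cv2.cvtColor(W["frame"],cv2.COLOR_RGB2BGR))
```

```text
10.7 [ 567.2 -241.9  171.3] [-0.3  1.8  4.3] [0.42 0.08 0.17] 37.48386176094386
```

View pics/p3.png

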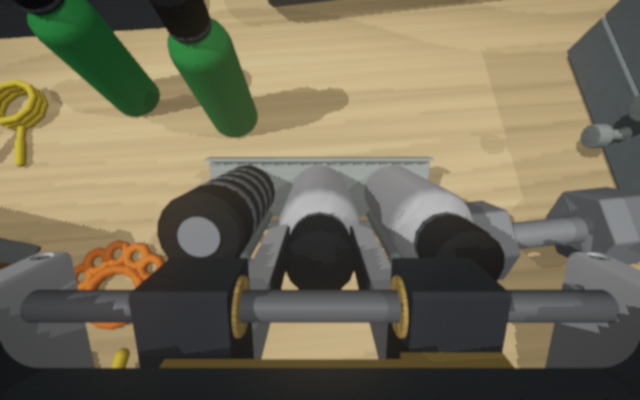

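>>> servo_tool(dp=[[0, 0, 15], [0, 0, 30], [0, 0, 40], [0, 0, 50], [0, 0, 45], [0, 20, 30], [-5, 40, 5], [-5, 50, 0], [-5, 55, 0], [-5, 55, 0]], angular=[[0, 0, 0], [0, 0, 0], [0, 0, 0], [0, 0, 0], [0, 0, 0], [0.2, 2.5, 0], [0.33, 3.99, 0], [0.33, 3.99, 0], [0.41, 4.98, 0], [0.41, 4.98, 0]], jaw=[1, 1, 1, 1, 1, 1, 1, 1, 1, 1])

```text
clock: 12.0
eef_pos: [546.3, -20.6, 387.1]
eef_rot: [3.135, 1.407, -0.091]
wrist_force: [-0.3, 0.3, -1.2]
finger_gap: 37.3
```

>>> servo_tool(dp=[[-5, 55, 0], [-5, 55, 0], [-5, 55, 0], [0, 45, 0], [0, 30, 0], [0, 17, 0], [0, 0, 0]], angular=[[0.41, 4.98, 0], [0.37, 4.49, 0], [0, 0, 0], [0, 0, 0], [0, 0, 0], [0, 0, 0], [0, 0, 0]], jaw=[1, 1, 1, 1, 1, 1, 1])

```text
clock: 12.88
eef_pos: [532.1, 235.2, 386.1]
eef_rot: [0.662, 1.57, -2.562]
wrist_force: [-0.6, -1.4, -1.1]
finger_gap: 37.4
```

Run:
```python
from h import *
W,s=wcam();S=camera("side");M=R.from_euler('xyz',s['eef_rot']).as_matrix()
print(s['clock'],s['eef_pos'].round(1),M.round(3).tolist(),s['finger_gap'],s['joints'].round(2),s['wrist_force'].round(1))
p=s['eef_pos'];print("expected bottom",proj(S,p-[0,0,155]),"cap top",proj(S,p+[0,0,35]),"body top",proj(S,p-[0,0,27]))
x0,y0=200,60
a=cv2.resize(cv2.cvtColor(S["frame"][60:310,200:420],cv2.COLOR_RGB2BGR),None,fx=2.4,fy=2.4,interpolation=cv2.INTER_CUBIC)
cv2.imwrite("pics/p4.png",a)
```

```text
12.875 [532.1 235.2 386.1] [[-0.0, -0.082, -0.997], [-0.0, -0.997, 0.082], [-1.0, 0.0, 0.0]] 37.37363059004038 [ 0.35  0.32  1.09 -0.    1.73  2.01] [-0.6 -1.4 -1.1]
expected bottom [331.04897641 207.37075125] cap top [332.8913877  128.21626768] body top [332.24620554 155.93486693]
```

View pics/p4.png

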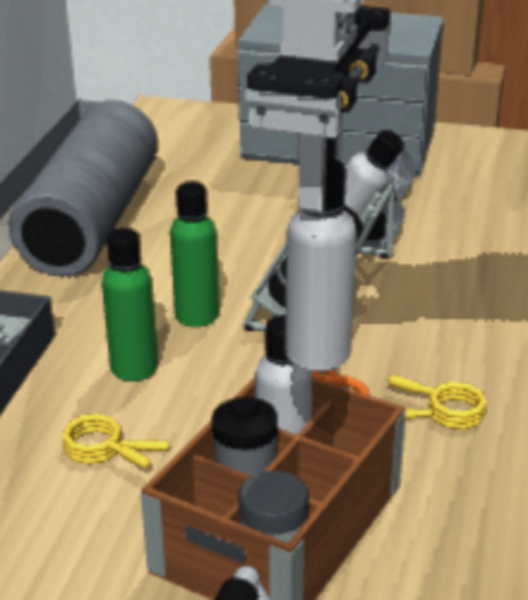

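Run:
```python
from h import *
S=camera("side");f=cv2.cvtColor(S["frame"],cv2.COLOR_RGB2HSV)
m=((f[...,1]<45)&(f[...,2]>95)).astype(np.uint8)
for r in range(150,206,6):
    x=np.where(m[r,310:360])[0]+310;print(r,x.min(),x.max(),len(x))
x=np.where(m[150:225,333])[0]+150;print("col333",x.min(),x.max())
P=np.array([584.5,139.3,328.8]);print("bottle c held bottom exp",proj(S,P-[0,0,155.3]),"p1 measured approx",205/2.3+230,178/2.3+130)
# wrist view of held cap symmetric?
```

```text
150 322 355 26
156 320 347 28
162 318 359 31
168 314 347 30
174 310 347 30
180 310 346 29
186 310 346 33
192 320 346 27
198 320 345 26
204 320 345 26
col333 151 213
bottle c held bottom exp [317.31027562 202.21364335] p1 measured approx 319.1304347826087 207.3913043478261
```

>>> servo_tool(dp=[[0.5, 0, -25], [0, 0, -40], [0, 0, -40], [0, 0, -30], [0, 0, -20], [0, 0, -20], [0, 0, -15], [0, 0, -8], [0, 0, -8], [0, 0, 0]], angular=[[0, 0, 0], [0, 0, 0], [0, 0, 0], [0, 0, 0], [0, 0, 0], [0, 0, 0], [0, 0, 0], [0, 0, 0], [0, 0, 0], [0, 0, 0]], jaw=[1, 1, 1, 1, 1, 1, 1, 1, 1, 1])

```text
clock: 14.28
eef_pos: [532.6, 235.0, 179.7]
eef_rot: [0.241, 1.57, -2.983]
wrist_force: [0.2, 0.3, -1.6]
finger_gap: 37.6
```

>>> servo_tool(dp=[[0, 0, -6], [0, 0, -4], [0, 0, -2], [0, 0, -1], [0, 0, 0]], angular=[[0, 0, 0], [0, 0, 0], [0, 0, 0], [0, 0, 0], [0, 0, 0]], jaw=[1, 1, 1, 1, 1])

```text
clock: 14.9
eef_pos: [532.7, 235.0, 167.0]
eef_rot: [0.05, 1.57, 3.109]
wrist_force: [0.2, 0.4, -2.3]
finger_gap: 37.6
```

>>> servo_tool(dp=[[0, 0, -1.5], [0, 0, -1], [0, 0, 0]], angular=[[0, 0, 0], [0, 0, 0], [0, 0, 0]], jaw=[1, 1, 1])

```text
clock: 15.28
eef_pos: [532.6, 235.0, 164.3]
eef_rot: [0.166, 1.57, -3.058]
wrist_force: [0.9, 0.7, -1.7]
finger_gap: 37.1
```

>>> servo_tool(dp=[[0, 0, -1], [0, 0, 0]], angular=[[0, 0, 0], [0, 0, 0]], jaw=[1, 1])

```text
clock: 15.52
eef_pos: [532.6, 235.0, 163.4]
eef_rot: [0.15, 1.57, -3.074]
wrist_force: [-0.4, 0.4, -1.9]
finger_gap: 37.1
```

>>> servo_tool(dp=[[0, 0, -1], [0, 0, 0], [0, 0, 0]], angular=[[0, 0, 0], [0, 0, 0], [0, 0, 0]], jaw=[1, 1, 1])

```text
clock: 15.9
eef_pos: [532.6, 235.0, 162.5]
eef_rot: [0.006, 1.57, 3.065]
wrist_force: [-0.3, -0.5, -1.2]
finger_gap: 37.2
```

>>> servo_tool(dp=[[0, 0, -1], [0, 0, 0], [0, 0, 0]], angular=[[0, 0, 0], [0, 0, 0], [0, 0, 0]], jaw=[1, 1, 1])

```text
clock: 16.27
eef_pos: [532.6, 235.0, 161.4]
eef_rot: [0.039, 1.57, 3.097]
wrist_force: [-0.5, 0.1, -1.4]
finger_gap: 37.1
```

>>> servo_tool(dp=[[0, 0, -1], [0, 0, 0], [0, 0, 0]], angular=[[0, 0, 0], [0, 0, 0], [0, 0, 0]], jaw=[1, 1, 1])

```text
clock: 16.65
eef_pos: [532.9, 235.1, 161.1]
eef_rot: [-2.505, 1.57, 0.554]
wrist_force: [-0.0, 0.5, 6.2]
finger_gap: 37.6
```

>>> servo_tool(dp=[[0, 0, 0], [0, 0, 0], [0, 0, 20], [0, 0, 40], [0, -10, 50], [-1, -40, 30], [-1, -57, 0], [-1, -58, 0], [-1, -58, 0], [-1, -58, 0]], angular=[[0, 0, 0], [0, 0, 0], [0, 0, 0], [0, 0, 0], [0, 0, 0], [0, 0, 0], [-0.25, -2.99, 0], [-0.41, -4.98, 0], [-0.41, -4.98, 0], [-0.41, -4.98, 0]], jaw=[-0.28, -0.28, -0.28, -0.28, -0.28, -0.28, -0.28, -0.28, -0.28, -0.28])

```text
clock: 17.9
eef_pos: [527.2, -47.7, 300.6]
eef_rot: [3.139, 1.254, -0.085]
wrist_force: [1.3, -0.7, 0.4]
finger_gap: 60.3
```

>>> servo_tool(dp=[[-1, -58, 0], [-1, -58, 0], [-1, -58, 0], [0, -50, 0], [0, -30, 0], [0, -18, 0], [0, 0, 0]], angular=[[-0.41, -4.98, 0], [-0.41, -4.98, 0], [-0.16, -1.99, 0], [0, 0, 0], [0, 0, 0], [0, 0, 0], [0, 0, 0]], jaw=[-0.38, -0.38, -0.38, -0.38, -0.38, -0.38, -0.38])

```text
clock: 18.77
eef_pos: [524.6, -318.3, 300.0]
eef_rot: [-3.14, 1.049, -0.082]
wrist_force: [-0.3, 0.4, -0.4]
finger_gap: 65.2
```

Run:
```python
from h import *
W,s=wcam();S=camera("side");M=R.from_euler('xyz',s['eef_rot']).as_matrix()
print(s['clock'],s['eef_pos'].round(1),M.round(3).tolist(),s['finger_gap'],s['joints'].round(2))
print(proj(W,np.array([552.3,-320.6,184])))
a=cv2.resize(cv2.cvtColor(S["frame"][100:310,230:400],cv2.COLOR_RGB2BGR),None,fx=1.9,fy=1.9)
b=cv2.cvtColor(W["frame"],cv2.COLOR_RGB2BGR)[:,170:600]
o=np.zeros((400,a.shape[1]+b.shape[1],3),np.uint8);o[:a.shape[0],:a.shape[1]]=a;o[:,a.shape[1]:]=b
cv2.imwrite("pics/p5.png",o)
```

```text
18.775 [ 524.6 -318.3  300. ] [[0.497, -0.083, -0.864], [-0.041, -0.997, 0.073], [-0.867, -0.001, -0.499]] 65.18953337702384 [-0.74  0.14  1.58  0.37  1.03  0.79]
[319.47863076 228.95893383]
```

View pics/p5.png

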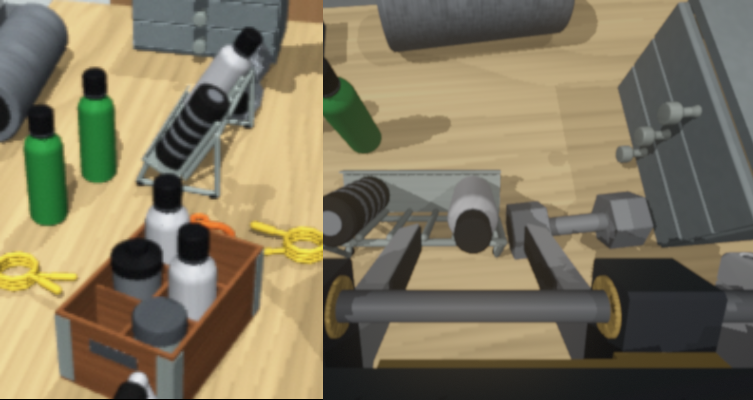

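>>> servo_tool(dp=[[0.7, 0, -25], [0, 0, -29], [3, 0, -20], [10, -1, -17], [10, -1, -17], [8, -1, -14], [4, 0, -7], [0, 0, 0]], angular=[[0, 0, 0], [0, 0, 0], [0, 0, 0], [0, 0, 0], [0, 0, 0], [0, 0, 0], [0, 0, 0], [0, 0, 0]], jaw=[-0.38, -0.38, -0.38, -0.38, -0.38, -0.38, -0.38, -0.38])

```text
clock: 19.88
eef_pos: [560.5, -320.8, 171.0]
eef_rot: [-3.14, 1.049, -0.081]
wrist_force: [-0.5, 0.7, -0.7]
finger_gap: 64.7
```

>>> servo_tool(dp=[[0, 0, 0], [0, 0, 0], [0, 0, 0], [0, 0, 0]], angular=[[0, 0, 0], [0, 0, 0], [0, 0, 0], [0, 0, 0]], jaw=[1, 1, 1, 1])

```text
clock: 20.38
eef_pos: [560.4, -321.2, 171.9]
eef_rot: [3.141, 1.047, -0.083]
wrist_force: [-1.0, -0.2, 3.0]
finger_gap: 37.4
```

>>> servo_tool(dp=[[0, 0, 15], [0, 0, 30], [0, 0, 40], [0, 0, 50], [0, 0, 45], [0, 20, 30], [-5, 40, 5], [-5, 50, 0], [-5, 55, 0], [-5, 55, 0]], angular=[[0, 0, 0], [0, 0, 0], [0, 0, 0], [0, 0, 0], [0, 0, 0], [0.2, 2.5, 0], [0.33, 3.99, 0], [0.33, 3.99, 0], [0.41, 4.98, 0], [0.41, 4.98, 0]], jaw=[1, 1, 1, 1, 1, 1, 1, 1, 1, 1])

```text
clock: 21.62
eef_pos: [539.5, -99.4, 387.7]
eef_rot: [3.135, 1.408, -0.091]
wrist_force: [0.6, 0.3, -1.1]
finger_gap: 37.7
```

>>> servo_tool(dp=[[-7, 55, 0], [-7, 55, 0], [-7, 55, 0], [-6, 47, 0], [-3, 32, 0], [0, 17, 0], [0, 0, 0]], angular=[[0.41, 4.98, 0], [0.37, 4.49, 0], [0, 0, 0], [0, 0, 0], [0, 0, 0], [0, 0, 0], [0, 0, 0]], jaw=[1, 1, 1, 1, 1, 1, 1])

```text
clock: 22.5
eef_pos: [510.3, 160.2, 386.7]
eef_rot: [0.372, 1.57, -2.851]
wrist_force: [0.1, -0.9, -1.8]
finger_gap: 37.4
```

Run:
```python
from h import *
s=read_state();S=camera("side");f=cv2.cvtColor(S["frame"],cv2.COLOR_RGB2HSV)
print(s['eef_pos'],R.from_euler('xyz',s['eef_rot']).as_matrix()[:,0].round(3),s['finger_gap'])
e=proj(S,s['eef_pos']-[0,0,155]);print(e)
m=((f[...,1]<45)&(f[...,2]>95)).astype(np.uint8);c=int(e[0])+2
for r in range(int(e[1])-50,int(e[1])+2,8):
    l=c
    while m[r,l]:l-=1
    q=c
    while m[r,q]:q+=1
    print(r,l+1,q-1,(l+q)/2+.5)
r=int(e[1])-10
while m[r,c]:r+=1
print("bottom",r-1, "exp+5.2..5.8")
```

```text
[510.33053247 160.21582483 386.67603854] [-0.001 -0.    -1.   ] 37.37063659761175
[346.72751792 190.34117841]
140 337 363 350.5
148 338 363 351.0
156 337 362 350.0
164 337 361 349.5
172 336 361 349.0
180 336 361 349.0
188 335 360 348.0
bottom 196 exp+5.2..5.8
```

>>> servo_tool(dp=[[0.3, 0, -25], [0, 0, -40], [0, 0, -40], [0, 0, -30], [0, 0, -20], [0, 0, -20], [0, 0, -15], [0, 0, -8], [0, 0, -8], [0, 0, 0]], angular=[[0, 0, 0], [0, 0, 0], [0, 0, 0], [0, 0, 0], [0, 0, 0], [0, 0, 0], [0, 0, 0], [0, 0, 0], [0, 0, 0], [0, 0, 0]], jaw=[1, 1, 1, 1, 1, 1, 1, 1, 1, 1])

```text
clock: 23.8
eef_pos: [510.6, 159.9, 180.2]
eef_rot: [0.16, 1.569, -3.064]
wrist_force: [-0.1, 0.9, -0.6]
finger_gap: 37.6
```

>>> servo_tool(dp=[[0, 0, -6], [0, 0, -4], [0, 0, -3], [0, 0, -2], [0, 0, -1], [0, 0, 0], [0, 0, 0]], angular=[[0, 0, 0], [0, 0, 0], [0, 0, 0], [0, 0, 0], [0, 0, 0], [0, 0, 0], [0, 0, 0]], jaw=[1, 1, 1, 1, 1, 1, 1])

```text
clock: 24.68
eef_pos: [510.7, 160.0, 164.6]
eef_rot: [0.004, 1.57, 3.063]
wrist_force: [0.7, 0.2, -2.0]
finger_gap: 37.7
```

>>> servo_tool(dp=[[0, 0, -1], [0, 0, 0], [0, 0, 0]], angular=[[0, 0, 0], [0, 0, 0], [0, 0, 0]], jaw=[1, 1, 1])

```text
clock: 25.05
eef_pos: [510.6, 160.0, 163.5]
eef_rot: [0.09, 1.57, -3.135]
wrist_force: [0.5, -0.8, -1.7]
finger_gap: 37.2
```

>>> servo_tool(dp=[[0, 0, -1], [0, 0, 0], [0, 0, 0]], angular=[[0, 0, 0], [0, 0, 0], [0, 0, 0]], jaw=[1, 1, 1])

```text
clock: 25.42
eef_pos: [510.6, 160.0, 162.5]
eef_rot: [0.046, 1.57, 3.105]
wrist_force: [0.9, -0.2, -1.3]
finger_gap: 37.2
```

>>> servo_tool(dp=[[0, 0, -1], [0, 0, 0], [0, 0, 0]], angular=[[0, 0, 0], [0, 0, 0], [0, 0, 0]], jaw=[1, 1, 1])

```text
clock: 25.8
eef_pos: [510.8, 160.0, 161.7]
eef_rot: [-0.182, 1.57, 2.877]
wrist_force: [1.0, -0.7, 4.1]
finger_gap: 37.1
```

Contact with the floor. Release, retreat up and clear, then check.

>>> servo_tool(dp=[[0, 0, 0], [0, 0, 0], [0, 0, 20], [0, 0, 40], [0, -10, 50], [-10, -50, 30], [-10, -55, 0], [-10, -55, 0], [0, -30, 0], [0, 0, 0]], angular=[[0, 0, 0], [0, 0, 0], [0, 0, 0], [0, 0, 0], [0, 0, 0], [0, 0, 0], [0, 0, 0], [0, 0, 0], [0, 0, 0], [0, 0, 0]], jaw=[-0.28, -0.28, -0.28, -0.28, -0.28, -0.28, -0.28, -0.28, -0.28, -0.28])

```text
clock: 27.05
eef_pos: [480.4, -41.4, 301.3]
eef_rot: [0.07, 1.57, 3.126]
wrist_force: [-0.2, 0.8, -0.1]
finger_gap: 60.0
```

Run:
```python
from h import *
s=read_state();S=camera("side");T=camera("top");print(s['clock'],s['wrist_force'].round(1))
a=cv2.resize(cv2.cvtColor(S["frame"][120:320,230:400],cv2.COLOR_RGB2BGR),(425,500),interpolation=cv2.INTER_CUBIC)
b=cv2.resize(cv2.cvtColor(T["frame"][165:265,185:255+35],cv2.COLOR_RGB2BGR),(370,352),interpolation=cv2.INTER_CUBIC)
o=np.zeros((500,795,3),np.uint8);o[:,:425]=a;o[:352,425:]=b;cv2.imwrite("pics/p6.png",o)
f=T["frame"]
for n,p in {"c":(585.4,138.2),"near":(532.6,235),"far":(510.6,160.2)}.items():
    e=proj(T,np.array([*p,196.]));u,v=e.round().astype(int);w=f[v-11:v+12,u-11:u+12].max(2)<60
    k,l,st,c=cv2.connectedComponentsWithStats(w.astype(np.uint8));i=1+st[1:,4].argmax();q=c[i]+[u-11,v-11]
    print(n,st[i].tolist(),"cap at z177:",onz(T,*q,177).round(1))
    g=proj(S,np.array([*p,185.]));print("  side exp cap",g.round(1))
```

```text
27.05 [-0.2  0.8 -0.1]
c [6, 5, 12, 13, 122] cap at z177: [587.1 138.  177. ]
  side exp cap [317.1 198. ]
near [4, 1, 15, 17, 157] cap at z177: [536.  237.5 177. ]
  side exp cap [330.4 224.1]
far [6, 6, 13, 12, 129] cap at z177: [511.8 159.9 177. ]
  side exp cap [345.9 207. ]
```

View pics/p6.png

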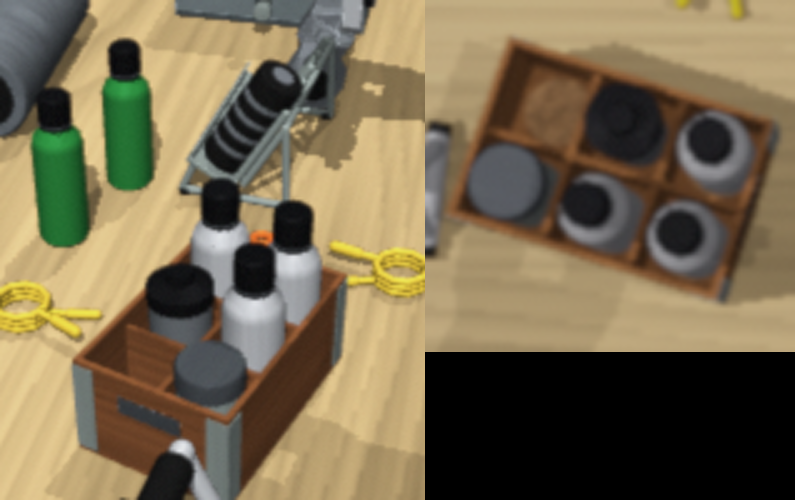

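```bash
python3 -c "
from cell import *
print(sign_off())"
```

```text
the job is handed in; nothing more can be done
None
```

All three silver bottles are packed in the crate, one to a cell, and the job is handed in at about 27 s. I gripped each by its cap, lifted it and lowered it in. The two rack bottles were gripped along their 30° lean and turned upright in the air.

- **Cells used:** in the crate frame, bottle_c is at (+39, −78), the rack bottle next to the roller at (−39, 0), and the other rack bottle at (−39, −78). The fourth free cell, (+39, +78), stays empty.
- **Final views:** the side and top pictures show all three bottles standing upright and released. The gripper was clear at about 300 mm height with no wrist force above noise. The crate contents, rack, roller and green bottles in view look undisturbed. I did not measure the other items' positions again.
- **Cap positions:** the top camera puts two caps within 2 mm of their cell centres. The (−39, 0) cap reads about 4 mm off, but its mask was too large, so I read that as measuring error.
- **Floor contact:** both rack bottles showed a clear contact force (6 N and 4 N) before release. bottle_c did not. I let it go at an estimated 1 mm or less above the floor, and it was standing upright in the later pictures.

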